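Open the ratchet jar clamp

ROBOT

A 7-joint arm with a two-finger parallel gripper is mounted at the origin on the work surface. World frame = base frame: x ahead of the robot, y to its left, z up, the work surface at z = 0. Lengths are in m, angles in rad, forces in N, time in s.
With the tool pointing down it reaches from about 0.35 to 0.9 m from the base axis. Payload 8.1 kg.
Tool frame: the origin (TCP) lies at the centre of the arm's flange, where the gripper is bolted on; the fingertips stand 178 mm ahead of it and the grasp point (between the pads) lies 159 mm ahead of it; z points along the fingers, y is the direction in which the jaws open and shut (so a half turn about z gives the same grasp; the last joint's range is limited). The gripper opens to 92 mm and grips with 3 to 60 N. Pads are 19 mm wide; open, the fingers measure 130 mm over their backs; the gripper's body (75 mm by 190 mm) begins 47 mm behind the grasp point.
Start: joints at [1.077, 0.434, 0.025, 1.573, -0.012, 1.134, -0.075], TCP at [0.238, -0.578, 0.405] pointing down, gripper open.
Joint ranges: [-2.62, 2.62], [-0.44, 2.09], [-1.27, 1.32], [0.08, 2.57], [-1.32, 4.46], [0.12, 2], [-2.74, 2.74]. Speed limits (rad/s): [2.22, 2.22, 3.01, 3.01, 3.14, 3.14, 3.14].

INTERFACE

Orientations are given as a rotation vector (axis times angle).
In Python, from cell import arm gives the robot as it stands. The module is installed in compiled form; this text tells all that it offers.
- The arm moves only by the tool move_arm, never from a script. Its argument "steps" is a list of rows, each a list of 4 numbers: the shift along the tool's x, y, z in mm, then the turn about the tool's z in rad. In form: [[x, y, z, twist], ...]. A call has 1 to 20 rows; each row is the pose to reach, as a shift and turn from the pose commanded when the call began, along the tool's axes at that moment; what a row does not reach only later rows make up. A row lasts 1/8 s, in which the tool goes at most 62.5 mm and 10.7 degrees, less where a joint would pass 70% of its speed; a pose out of reach is approached as far as the arm can. A call with a gripper value outside its range is refused whole. "grip" is the finger opening in mm, from 0 to 91.8, set as the call begins (left out, the last holds). The fingers move at their own pace and stop on an object; "grip_force" is the grip in N (left out, the last holds). Time passes only in rows, so rows that repeat a pose let the fingers close. It gives the time, the measured TCP pose, the force and the opening at its end, in the units of the state.
- arm.observe(): the state, without advancing time (a new reading comes with each control period).
- arm.get_image(name): name is "side" or "top"; returns the picture (400x640x3 uint8, red, green, blue); there is no depth.
- arm.camera_info(name): a dict with "mtx" (3x3 intrinsics, pixels), "dist_coeffs" ([k1, k2, p1, p2, k3] as OpenCV has them; the pictures are not rectified), "pose" (4x4, takes a point from camera to world coordinates). Camera axes: x right, y down, z forward; pixel columns grow to the right and rows downward; lengths in m; the calibration is good to about 2 mm. A picture is of the moment at which its call begins. camera_info takes no time and is no camera call.
- arm.sign_off(): hands the job in, once; it reports no verdict.
The state is a dict: "clock": time; "joints": joint angles; "dq": joint speeds; "joint_efforts": joint torques, N m; "position": TCP position; "ee_rot": TCP orientation; "force": force on the tool from outside, world axes, zero at the start; "ft_torque": the same for the moment, N m; "width": opening from 0.0 (shut) to 1.0 (fully open).
Only numpy, scipy, OpenCV 4.12 (cv2) and the standard library are available. Lean on these libraries where they do the work, as an engineer would, in place of code of your own. Each camera call takes 0.05 s, during which the arm holds its last target.

TASK

Open the jar clamp on the counter all the way, so that the next jar can be set in it: press down the release pad on top of its sliding jaw and, keeping it down, push the jaw back along the bar, away from the fixed jaw, fully home against the end stop; then let the pad spring up and move clear. Fingertips only: nothing is to be picked up, and the jar, tumbler, small bowl and kadai around it stay where they stand.

Things in the scene. Friction and masses are not known exactly. Their poses are not given: they have to be found in the camera images.
- clamp: Jar clamp fixed to the counter at any yaw: aluminium plate 275 x 96 x 8 mm, steel bar (24 mm wide, top at 42 mm) along its middle. Origin on the counter under the bar's middle; x runs along the bar, the opening direction, z up. Saw teeth under the bar, 8 mm apart, bar the jaw from sliding to +x until the release pad is pressed; to -x it clicks freely.
- fixed_jaw (a point): Middle of the inner face of the fixed jaw, a grey block 96 mm wide and 62 mm high with dark rubber facings, at the closed (-x) end of the bar; 36 mm above the counter, 115 mm to -x of the clamp's origin.
- end_stop (a point): Middle of the inner face of the end stop, a grey block 40 mm wide and 54 mm high at the open (+x) end of the bar; 36 mm above the counter, 102 mm to +x of the clamp's origin.
- jaw (a joint): Travel of the grey sliding jaw along the bar to +x, m: 0 = 20 mm from the fixed jaw, 0.12 = fully open, at the end stop. Starts 0.004 to 0.05. Slides with 3 N friction once the pad is pressed and stays where left. Jaw 75 mm long, 96 mm wide, deck 54 mm above the counter; at its rear (+x) end an upright thumb lip, 90 mm wide, 14 mm thick, rises to 100 mm.
- release (a joint): How far the release pad is down, m: 0 = up (it may rest up to 0.0045 down on a tooth tip), 0.012 = fully down. Springs back by itself, about 2 N at the top, 5.5 N at the bottom. The ratchet is free of the teeth beyond about 0.005; press 0.009 to 0.011 and keep it there while pushing. The pad rides along with the jaw.
- pad_top (a point): Centre of the upper face of the release pad (moves with it): a flat dark rubber plate 48 mm along the bar by 90 mm across, on top of the sliding jaw, 72 mm above the counter when up. Its rear edge is 3 mm in front of the thumb lip; nothing stands above it. Axes as the clamp's.
- lip_top (a point): Middle of the top front edge of the thumb lip, on the sliding jaw, 100 mm above the counter, 27 mm behind (+x of) the middle of the pad. The lip's front face, square to the bar, is the face to push on with a finger that stands on the pad. Axes as the clamp's.
- spice_jar: Amber glass jar with a steel cap, 64 mm across, 100 mm high, standing on one long side of the clamp, its axis about 115 to 135 mm from the bar. Not to be moved. Origin under its centre.
- tumbler: Open steel tumbler, 68 mm across, 85 mm high, standing on the other long side of the clamp, 115 to 135 mm from the bar. Not to be moved. Origin under its centre.
- katori: Small steel bowl, 84 mm across, 38 mm high, to the robot's right. Not to be moved. Origin under its centre.
- kadai: Steel kadai with a copper bottom and two loop handles, 260 mm across, 85 mm high, to the robot's left. Not to be moved. Origin under its centre.

How it is judged:
On the way, in this order (a step that is already met when the one before it is completed fails the run):
1. the release pad is pressed down at least 7 mm while the jaw is still where it started (within 15 mm) (value of joint release above 0.007 m and distance of lip_top from where it was at the start of the episode below 0.015 m), for 0.1 s.
2. the sliding jaw is pushed back to within 6 mm of the end stop (value of joint jaw above 0.114 m), for 0.1 s.
At the end, for the whole second after the job is handed in: the sliding jaw rests within 6 mm of fully open, the release pad has sprung up (less than 6 mm down), and the jar, tumbler, small bowl and kadai stand within 20 mm of where they started (value of joint jaw above 0.114 m and value of joint release below 0.006 m and distance of each of spice_jar, tumbler, katori, kadai from where it was at the start of the episode below 0.02 m); the robot touches nothing.
It fails at once if the jar, tumbler, small bowl or kadai is moved or lifted by more than 20 mm (distance of any of spice_jar, tumbler, katori, kadai from where it was at the start of the episode above 0.02 m).
It also fails if it takes over 40 s, if anything falls off the work surface, if the arm or the gripper's body presses on something with over 40 N, if the wrist force passes 120 N, or if a joint passes its speed limit or range.

## Working session

There is one attempt and no reset: what is moved stays moved. The work goes in short steps, Python scripts to look and compute and a tool call to move; the robot and the scene stay as the last step left them, time stands still between calls to the robot, and variables do not carry over. Pictures are saved under pics/ and viewed, and the job is handed in when it is done.

Besides the shell and the picture viewer there is one more tool, called after "Emit:" as a command line: name --pt "numbers of a row" for each row, then --argument value for the rest. move_arm: Moves the arm, as the interface text tells. Its arguments: {"type":"object","properties":{"steps":{"type":"array"},"grip":{"type":"number"},"grip_force":{"type":"number"}},"required":["steps"]}

```bash
mkdir -p pics
python3 - <<'E'
from cell import arm
import cv2
print(arm.observe())
for n in("side","top"):
    cv2.imwrite(f"pics/{n}0.png",arm.get_image(n)[:,:,::-1]); print(arm.camera_info(n))
E
```

```text
{'clock': 0.0, 'joints': array([ 1.07743594,  0.43523607,  0.02494704,  1.57407786, -0.01157903,
        1.13401279, -0.07505777]), 'dq': array([-4.19468859e-04, -1.25872470e-03,  4.75915603e-05, -4.39770178e-04,
        2.01875855e-03, -9.68950460e-04,  1.59418937e-03]), 'joint_efforts': array([-3.10181713e-04, -6.67841792e+01,  9.84654464e-01, -3.14451635e+01,
       -6.05817069e-02,  4.27524000e-02,  9.65462914e-05]), 'position': array([ 0.23795054, -0.57768568,  0.40394377]), 'ee_rot': array([-3.08032532e+00, -6.09619415e-01,  7.16903115e-04]), 'force': array([-0.65987825,  0.16737527,  0.08075845]), 'ft_torque': array([ 0.03816441, -0.04448001, -0.00922605]), 'width': 0.9985971906926786}
{'mtx': array([[436.08682924,   0.        , 317.10954305],
       [  0.        , 436.08682924, 194.52723407],
       [  0.        ,   0.        ,   1.        ]]), 'dist_coeffs': array([-0.02606144,  0.        ,  0.        ,  0.        ,  0.        ]), 'pose': array([[-0.85802916, -0.27272627,  0.43520839,  0.01712421],
       [-0.51354486,  0.44304493, -0.73483527,  0.89992994],
       [ 0.00759201, -0.85400912, -0.52020264,  0.71801655],
       [ 0.        ,  0.        ,  0.        ,  1.        ]])}
{'mtx': array([[419.43657167,   0.        , 317.10310099],
       [  0.        , 419.43657167, 198.90363131],
       [  0.        ,   0.        ,   1.        ]]), 'dist_coeffs': array([0.01410583, 0.        , 0.        , 0.        , 0.        ]), 'pose': array([[-0.01847052, -0.98668336,  0.1616007 ,  0.33369947],
       [-0.99974538,  0.0203215 ,  0.00980855,  0.0080258 ],
       [-0.0129619 , -0.16137838, -0.98680748,  1.27005728],
       [ 0.        ,  0.        ,  0.        ,  1.        ]])}
```

View pics/side0.png

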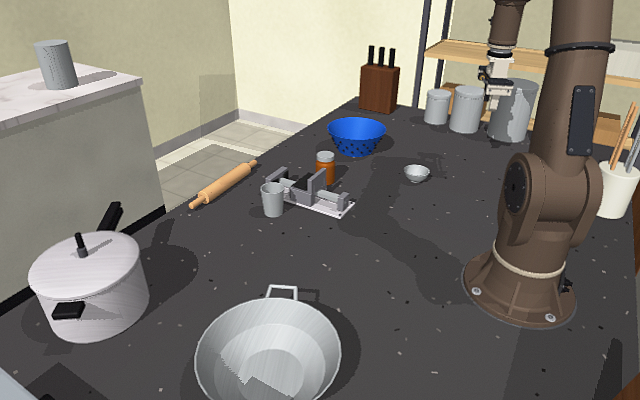

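View pics/top0.png

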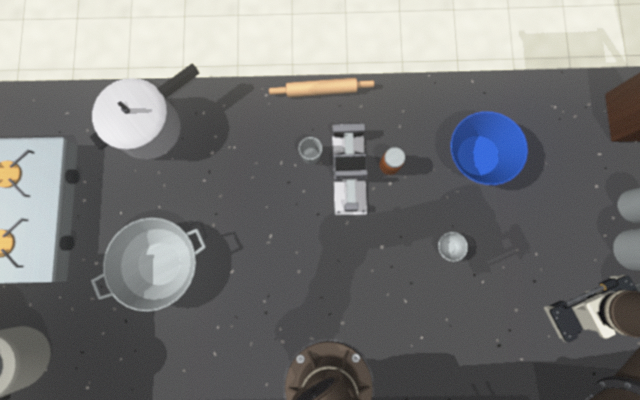

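Run:
```python
import cv2
a=cv2.imread("pics/top0.png")[110:225,285:420]; cv2.imwrite("pics/topz.png",cv2.resize(a,None,fx=5,fy=5,interpolation=cv2.INTER_CUBIC))
a=cv2.imread("pics/side0.png")[145:225,250:365]; cv2.imwrite("pics/sidez.png",cv2.resize(a,None,fx=6,fy=6,interpolation=cv2.INTER_CUBIC))
```

```text
(no output)
```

View pics/topz.png

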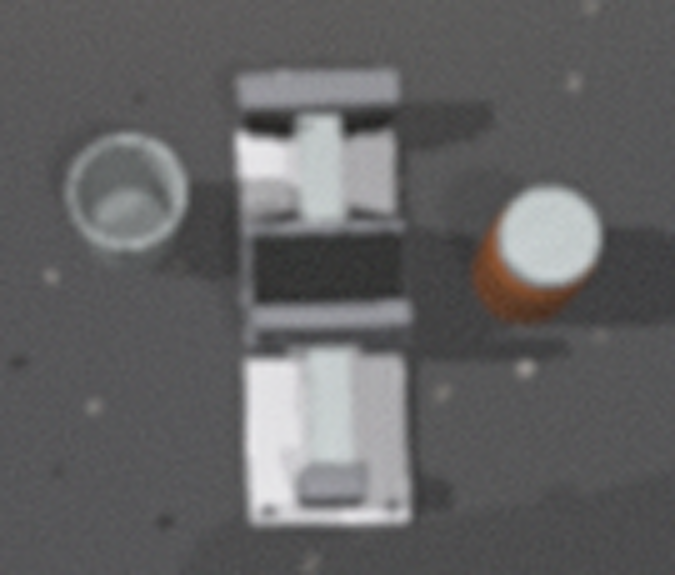

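View pics/sidez.png

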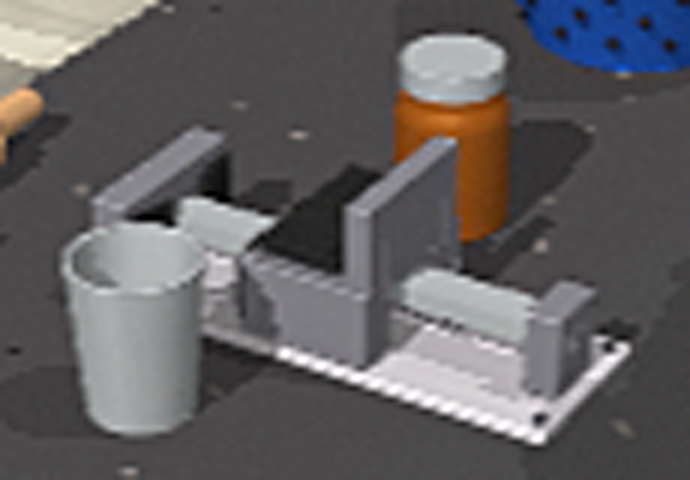

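```bash
cat > h.py <<'E'
import numpy as np,cv2
from cell import arm
def ray(n,p,z):
    c=arm.camera_info(n);T=c["pose"]
    q=cv2.undistortPoints(np.array([[p]],float),c["mtx"],c["dist_coeffs"])[0,0]
    d=T[:3,:3]@[q[0],q[1],1];o=T[:3,3]
    return o+d*(z-o[2])/d[2]
def tz(u,v): return ((u+.5)/5-.5+285,(v+.5)/5-.5+110)
def sz(u,v): return ((u+.5)/6-.5+250,(v+.5)/6-.5+145)
E
python3 - <<'E'
from h import *
np.set_printoptions(precision=4,suppress=True)
P={'plateNL':(250,525,.008),'plateNR':(411,522,.008),'fjOutL':(235,72,.062),'fjOutR':(398,68,.062),'fjInL':(238,108,.062),'fjInR':(400,104,.062),
'lipFL':(250,309,.1),'lipFR':(411,301,.1),'lipRL':(248,329,.1),'lipRR':(412,324,.1),'padFL':(253,236,.072),'padFR':(400,232,.072),'padRR':(402,298,.072),
'esL':(299,466,.054),'esR':(368,464,.054),'jarC':(551,237,.1),'tumC':(127,192,.085)}
for k,(u,v,z) in P.items(): print(k,ray('top',tz(u,v),z))
S={'lipRL(tum side)front':(347,210,.1),'liprear':(370,207,.1),'lipjar':(440,140,.1),'lipjarrear':(458,145,.1),'plateTumNear':(540,440,.008),'plateJarNear':(630,345,.008)}
for k,(u,v,z) in S.items(): print(k,ray('side',sz(u,v),z))
E
```

```text
plateNL [ 0.4911 -0.0315  0.008 ]
plateNR [ 0.491  -0.1289  0.008 ]
fjOutL [ 0.7586 -0.0277  0.062 ]
fjOutR [ 0.7588 -0.1255  0.062 ]
fjInL [ 0.736 -0.029  0.062]
fjInR [ 0.7363 -0.1259  0.062 ]
lipFL [ 0.6039 -0.0318  0.1   ]
lipFR [ 0.6065 -0.1237  0.1   ]
lipRL [ 0.5922 -0.0303  0.1   ]
lipRR [ 0.5931 -0.1238  0.1   ]
padFL [ 0.6542 -0.0356  0.072 ]
padFR [ 0.6547 -0.122   0.072 ]
padRR [ 0.615  -0.1217  0.072 ]
esL [ 0.5196 -0.0597  0.054 ]
esR [ 0.52   -0.1001  0.054 ]
jarC [ 0.6424 -0.2052  0.1   ]
tumC [0.6788 0.0378 0.085 ]
lipRL(tum side)front [ 0.6006 -0.0295  0.1   ]
liprear [ 0.5927 -0.0379  0.1   ]
lipjar [ 0.5987 -0.1152  0.1   ]
lipjarrear [ 0.5883 -0.1153  0.1   ]
plateTumNear [ 0.4896 -0.0259  0.008 ]
plateJarNear [ 0.4911 -0.1249  0.008 ]
```

Run:
```python
from h import *
from scipy.spatial.transform import Rotation as R
o=arm.observe();r=R.from_rotvec(o['ee_rot']);M=r.as_matrix();print(M.round(3),o['clock'])
print('shift to above pad mm',(1000*M.T@(np.array([.622,-.0775,.330])-o['position'])).round(1))
for t in(.39,-.39): print(t,(r*R.from_rotvec([0,0,t])).as_matrix().round(3)[:,0])
```

```text
[[ 0.925  0.381 -0.001]
 [ 0.381 -0.925  0.001]
 [-0.    -0.001 -1.   ]] 0.1
shift to above pad mm [ 545.6 -316.1   74.4]
0.39 [ 1.     0.001 -0.001]
-0.39 [0.71  0.704 0.   ]
```

Emit:
move_arm --pt "39 -22.5 0 0.03" --pt "78 -45 0 0.06" --pt "117 -68 0 0.09" --pt "156 -90 0 0.12" --pt "195 -113 0 0.15" --pt "234 -135 0 0.18" --pt "273 -158 0 0.21" --pt "312 -181 0 0.24" --pt "351 -203 0 0.27" --pt "390 -226 0 0.3" --pt "429 -248 0 0.33" --pt "468 -271 0 0.36" --pt "507 -294 0 0.39" --pt "545 -316 0 0.39" --pt "545 -316 0 0.39" --pt "545 -316 0 0.39" --pt "545 -316 37 0.39" --pt "545 -316 74 0.39" --pt "545 -316 74 0.39" --pt "545 -316 74 0.39" --grip 0 --grip_force 20

```text
clock: 2.6
position: [0.6218, -0.0791, 0.3322]
ee_rot: [3.141, -0.001, 0.002]
force: [-0.4, -0.2, 0.4]
width: 0.0
```

Run:
```python
from h import *
o=arm.observe();print({k:np.round(o[k],4) for k in('clock','position','ee_rot','force','width','joints')})
a=arm.get_image("side")[:,:,::-1];cv2.imwrite("pics/s1.png",cv2.resize(a[100:230,220:390],None,fx=4,fy=4,interpolation=cv2.INTER_CUBIC))
a=arm.get_image("top")[:,:,::-1];cv2.imwrite("pics/t1.png",cv2.resize(a[90:230,270:430],None,fx=4,fy=4,interpolation=cv2.INTER_CUBIC))
```

```text
{'clock': np.float64(2.6), 'position': array([ 0.6218, -0.0791,  0.3322]), 'ee_rot': array([ 3.1411e+00, -1.0000e-03,  2.1000e-03]), 'force': array([-0.368 , -0.1677,  0.4085]), 'width': np.float64(0.0002), 'joints': array([ 0.1152,  0.5059, -0.1085,  1.6484,  0.0634,  0.9893, -1.5861])}
```

View pics/s1.png

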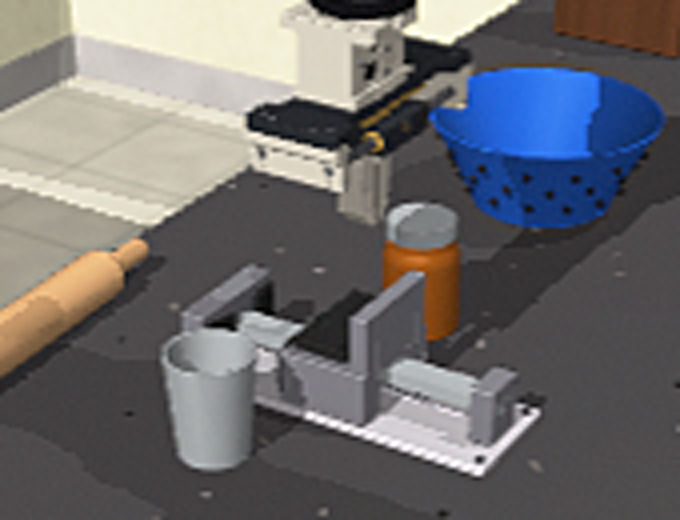

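View pics/t1.png

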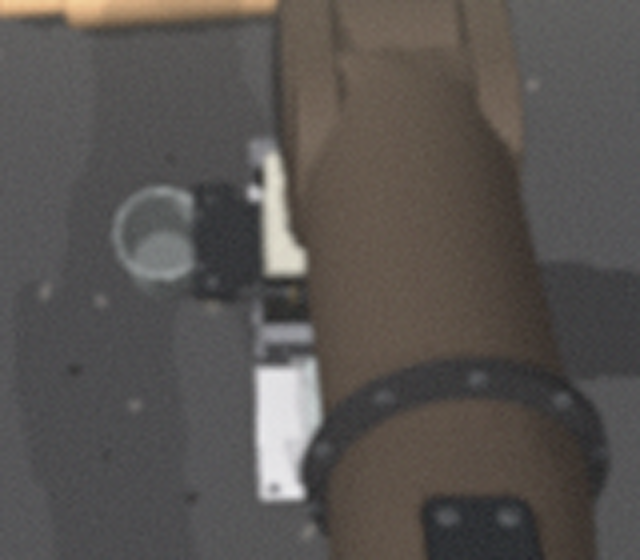

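Emit:
move_arm --pt "0 0 40 0" --pt "0 0 70 0" --pt "0 0 75 0" --pt "0 0 80 0" --pt "0 0 83 0" --pt "0 0 86 0" --pt "0 0 88 0" --pt "0 0 88 0" --pt "0 0 88 0"

```text
clock: 3.82
position: [0.6221, -0.0782, 0.2433]
ee_rot: [3.141, 0.001, 0.003]
force: [2.2, -0.0, 3.7]
width: 0.004
```

Run:
```python
from h import *
o=arm.observe();print({k:np.round(o[k],4) for k in('clock','position','ee_rot','force','width')})
a=arm.get_image("side")[:,:,::-1];cv2.imwrite("pics/s2.png",cv2.resize(a[120:220,240:370],None,fx=6,fy=6,interpolation=cv2.INTER_CUBIC))
```

```text
{'clock': np.float64(3.825), 'position': array([ 0.6221, -0.0782,  0.2433]), 'ee_rot': array([3.1415e+00, 1.0000e-03, 2.5000e-03]), 'force': array([ 2.17  , -0.0327,  3.7   ]), 'width': np.float64(0.0037)}
```

View pics/s2.png

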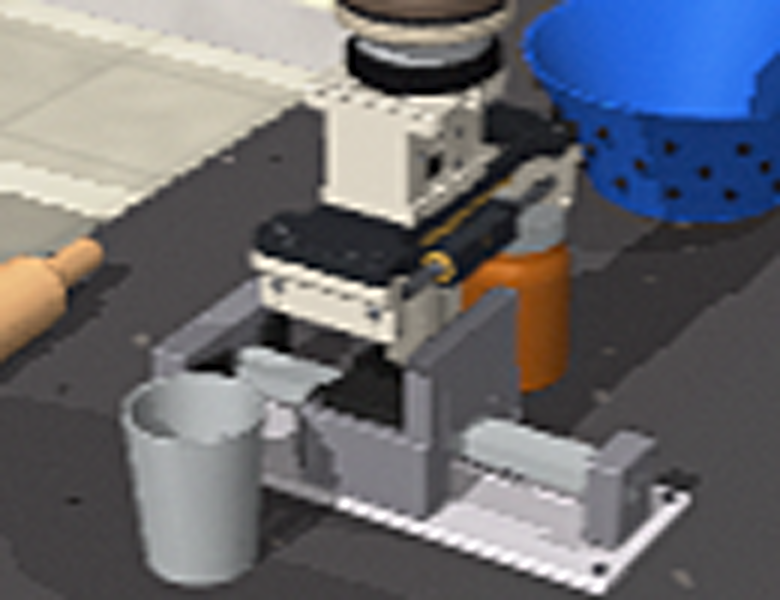

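Emit:
move_arm --pt "0 0 2 0" --pt "0 0 3.5 0" --pt "0 0 3.5 0" --pt "0 0 3.5 0"

```text
clock: 4.38
position: [0.6219, -0.0782, 0.2394]
ee_rot: [3.141, 0.001, 0.001]
force: [3.4, 0.3, 6.0]
width: -0.001
```

Emit:
move_arm --pt "-3 0 0 0" --pt "-6 0 0 0" --pt "-9 0 0 0" --pt "-12 0 0 0" --pt "-16 0 0 0" --pt "-20 0 0 0" --pt "-24 0 0 0" --pt "-28 0 0 0" --pt "-30 0 0 0" --pt "-30 0 0 0"

```text
clock: 5.62
position: [0.5916, -0.0783, 0.2394]
ee_rot: [3.141, 0.001, 0.0]
force: [1.8, -0.5, 5.4]
width: 0.005
```

Run:
```python
from h import *
o=arm.observe();print({k:np.round(o[k],4) for k in('clock','position','ee_rot','force','width')})
a=arm.get_image("side")[:,:,::-1];cv2.imwrite("pics/s3.png",cv2.resize(a[120:220,240:370],None,fx=6,fy=6,interpolation=cv2.INTER_CUBIC))
```

```text
{'clock': np.float64(5.625), 'position': array([ 0.5916, -0.0783,  0.2394]), 'ee_rot': array([3.1413e+00, 9.0000e-04, 5.0000e-04]), 'force': array([ 1.819 , -0.5351,  5.417 ]), 'width': np.float64(0.0051)}
```

View pics/s3.png

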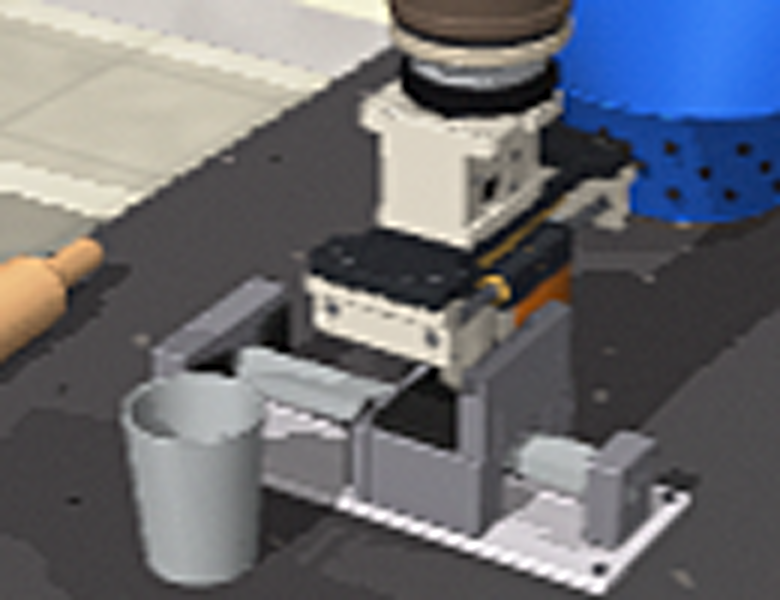

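Emit:
move_arm --pt "-5 0 0 0" --pt "-10 0 0 0" --pt "-15 0 0 0" --pt "-20 0 0 0" --pt "-25 0 0 0" --pt "-29 0 0 0" --pt "-33 0 0 0" --pt "-37 0 0 0" --pt "-41 0 0 0" --pt "-41 0 0 0"

```text
clock: 6.92
position: [0.5506, -0.0785, 0.2394]
ee_rot: [3.141, 0.001, 0.001]
force: [2.2, -1.1, 4.6]
width: 0.004
```

Run:
```python
from h import *
o=arm.observe();print({k:np.round(o[k],4) for k in('clock','position','ee_rot','force','width')})
a=arm.get_image("side")[:,:,::-1];cv2.imwrite("pics/s4.png",cv2.resize(a[120:220,240:370],None,fx=6,fy=6,interpolation=cv2.INTER_CUBIC))
```

```text
{'clock': np.float64(6.925), 'position': array([ 0.5506, -0.0785,  0.2394]), 'ee_rot': array([3.1412e+00, 7.0000e-04, 7.0000e-04]), 'force': array([ 2.1516, -1.0571,  4.6401]), 'width': np.float64(0.0038)}
```

View pics/s4.png

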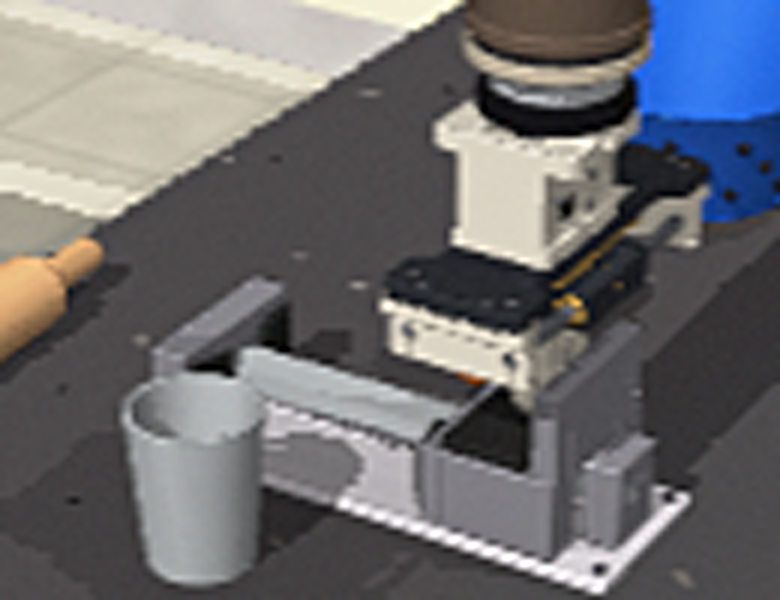

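Nearly there: the jaw's rear edge is at zoomed (560,550) and the end stop starts at about (590,500). I'll keep pushing gently until the force shows contact.

Emit:
move_arm --pt "-2 0 0 0" --pt "-4 0 0 0" --pt "-6 0 0 0" --pt "-8 0 0 0" --pt "-8 0 0 0"

```text
clock: 7.6
position: [0.5455, -0.0781, 0.2399]
ee_rot: [3.142, 0.002, 0.012]
force: [15.1, -0.4, -4.4]
width: 0.005
```

Run:
```python
from h import *
o=arm.observe();print({k:np.round(o[k],4) for k in('clock','position','ee_rot','force','width')})
a=arm.get_image("side")[:,:,::-1];cv2.imwrite("pics/s5.png",cv2.resize(a[120:220,240:370],None,fx=6,fy=6,interpolation=cv2.INTER_CUBIC))
a=arm.get_image("top")[:,:,::-1];cv2.imwrite("pics/t5.png",cv2.resize(a[110:225,285:420],None,fx=5,fy=5,interpolation=cv2.INTER_CUBIC))
```

```text
{'clock': np.float64(7.6), 'position': array([ 0.5455, -0.0781,  0.2399]), 'ee_rot': array([3.1416e+00, 1.9000e-03, 1.2200e-02]), 'force': array([15.0718, -0.3519, -4.4129]), 'width': np.float64(0.0055)}
```

View pics/s5.png

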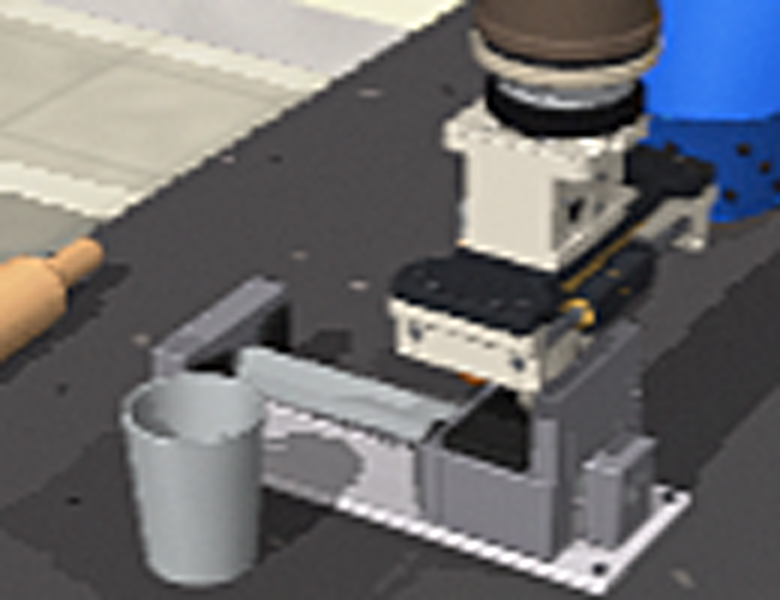

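View pics/t5.png

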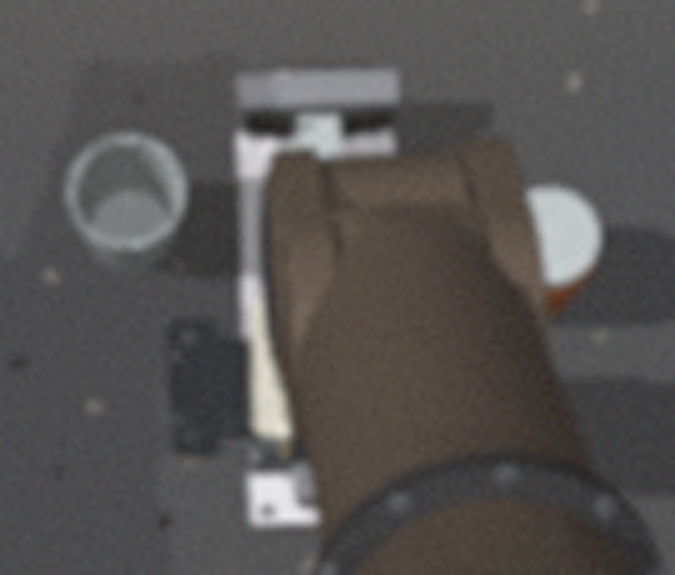

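Run:
```python
from h import *
np.set_printoptions(precision=4,suppress=True)
f=lambda u,v:((u+.5)/6-.5+240,(v+.5)/6-.5+120)
for z,pts in((.1,[(518,292),(568,308),(642,328),(640,328)]),(.01,[(430,515),(480,535),(556,557),(556,557)])):
    for p in pts: print(z,ray('side',f(*p),z))
print('stop inner top', ray('side',f(585,462),.054),ray('side',f(625,433),.054))
print('rear lip foot at deck',ray('side',f(556,482),.054))
```

```text
0.1 [ 0.5899 -0.1181  0.1   ]
0.1 [ 0.5602 -0.1165  0.1   ]
0.1 [ 0.5191 -0.1175  0.1   ]
0.1 [ 0.52  -0.117  0.1  ]
0.01 [ 0.5922 -0.0372  0.01  ]
0.01 [ 0.5616 -0.0345  0.01  ]
0.01 [ 0.5201 -0.0371  0.01  ]
0.01 [ 0.5201 -0.0371  0.01  ]
stop inner top [ 0.5173 -0.0586  0.054 ] [ 0.5136 -0.093   0.054 ]
rear lip foot at deck [ 0.5204 -0.0353  0.054 ]
```

Run:
```python
import cv2
a=cv2.imread("pics/s5.png")[290:600,400:720];cv2.imwrite("pics/s5z.png",cv2.resize(a,None,fx=2,fy=1.9))
```

```text
(no output)
```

View pics/s5z.png

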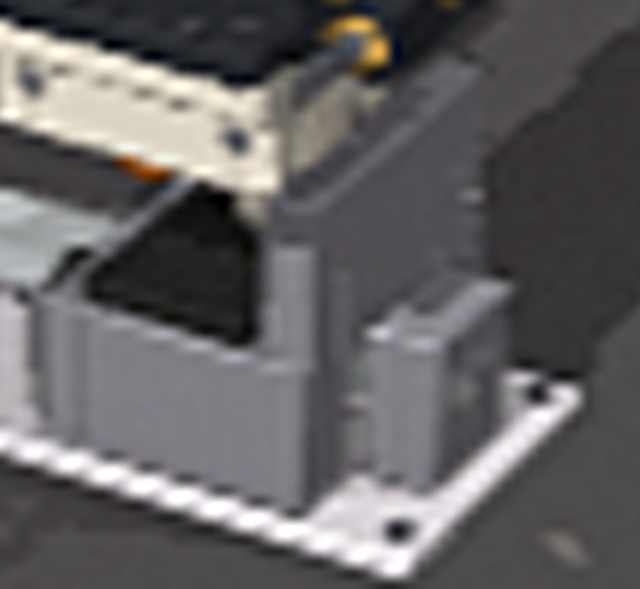

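Emit:
move_arm --pt "-1 0 0 0" --pt "-2 0 0 0" --pt "-2 0 0 0"

```text
clock: 8.07
position: [0.5449, -0.0781, 0.24]
ee_rot: [-3.141, -0.002, -0.018]
force: [23.3, -1.7, -12.3]
width: 0.001
```

Emit:
move_arm --pt "2 0 0 0" --pt "4 0 0 0" --pt "4 0 0 0" --pt "4.5 0 -3 0" --pt "4.5 0 -8 0" --pt "4.5 0 -15 0" --pt "5 0 -40 0" --pt "5 0 -80 0" --pt "5 0 -130 0" --pt "5 0 -160 0" --pt "5 0 -160 0" --pt "5 0 -160 0"

```text
clock: 9.57
position: [0.5449, -0.0782, 0.3979]
ee_rot: [-3.141, -0.001, 0.005]
force: [0.6, -0.0, -0.7]
width: 0.004
```

Run:
```python
from h import *
o=arm.observe();print({k:np.round(o[k],4) for k in('clock','position','ee_rot','force','width')})
a=arm.get_image("side")[:,:,::-1];cv2.imwrite("pics/s6f.png",a);cv2.imwrite("pics/s6.png",cv2.resize(a[120:220,240:370],None,fx=6,fy=6,interpolation=cv2.INTER_CUBIC))
```

```text
{'clock': np.float64(9.575), 'position': array([ 0.5449, -0.0782,  0.3979]), 'ee_rot': array([-3.1415e+00, -1.1000e-03,  4.6000e-03]), 'force': array([ 0.5587, -0.0036, -0.6844]), 'width': np.float64(0.0035)}
```

View pics/s6.png

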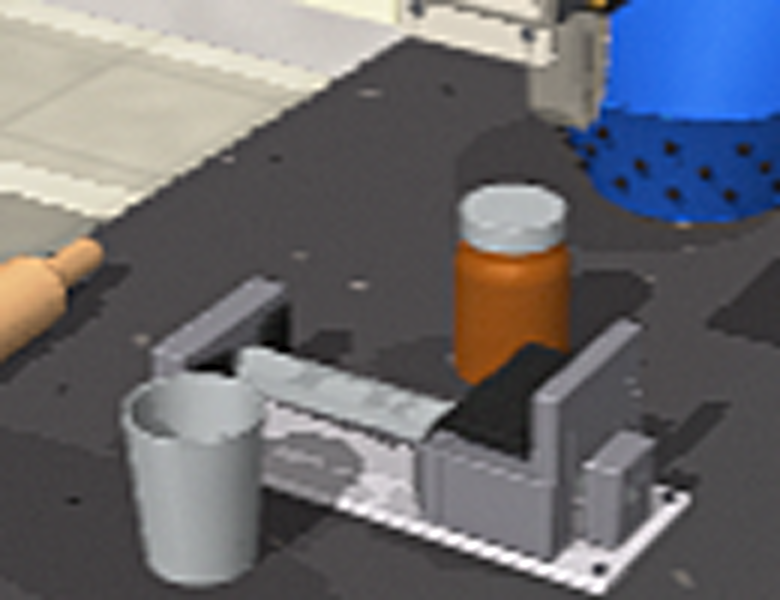

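View pics/s6f.png

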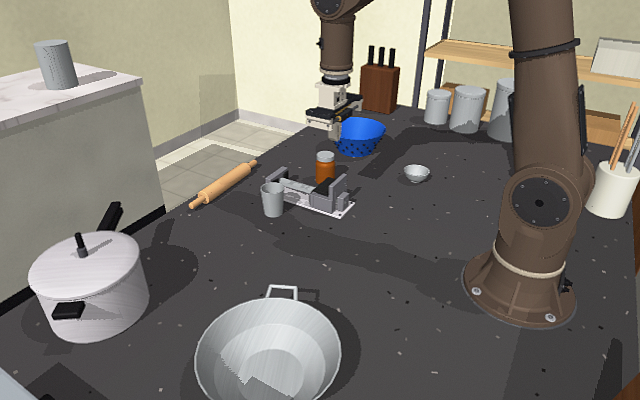

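```bash
python3 -c "
from cell import arm
print(arm.sign_off())"
```

```text
the job is handed in; nothing more can be done
None
```

The jar clamp is open: the sliding jaw is against the end stop, the release pad has sprung back up, and the arm is clear. I handed the job in at about 9.6 s of the 40 s allowed; it reports no verdict.

- **Pressing and pushing:** With closed fingertips I pressed the pad down about 10.5 mm while the jaw was still at its start. Keeping it down, I slid the jaw about 71 mm toward the robot. The pad's friction seems to have carried the jaw for the last stretch, because the finger only met the lip once the jaw had stopped.
- **Fully home:** Pushing on the lip with up to 23 N moved the fingertips only 0.6 mm further, and 3 N is enough to slide the jaw. So I took it to be against the stop.
- **Jaw position:** The side camera puts the jaw's rear face at x = 0.520 m. The end stop's face reads 0.5196 m from the top camera but 0.514–0.517 m from the side camera. That disagreement of up to 6 mm is as large as the allowed error, so I relied on the force check.
- **Final look:** After I lifted off, the side view showed the pad up, the jaw where I had left it and the fingertips about 0.22 m above the counter. By eye, the jar, tumbler, bowl and kadai had not moved; I did not measure them again.

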